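# Load drying road wheels into the spray tray, outer face up

### The arm

A 6-joint arm with a two-finger parallel gripper is mounted at the origin on the work surface. World frame = base frame: x ahead of the robot, y to its left, z up, the work surface at z = 0. Lengths are in m, angles in rad, forces in N, time in s.
With the tool pointing down it reaches from about 0.35 to 1 m from the base axis. Payload 7.1 kg.
Tool frame: the origin (TCP) lies between the finger pads; the fingertips stand 22 mm ahead of it and the grasp point (between the pads) lies 3 mm ahead of it; x points along the fingers, y is the direction in which the jaws open and shut, and the axes are right-handed (so a half turn about x gives the same grasp; the last joint's range is limited). The gripper opens to 85 mm and grips with 20 to 120 N. Pads are 22 mm wide; open, the fingers measure 114 mm over their backs; the gripper's body (76 mm by 85 mm) begins 54 mm behind the grasp point. The pads swing forward as they close: fully open they stand 13 mm farther back than shut.
Start: joints at [-1.163, 0.423, 1.63, -0, 1.089, -0.019], TCP at [0.259, -0.569, 0.232] pointing down, gripper open.
Joint ranges: [-3, 3], [-0.9, 2.11], [0.09, 2.58], [-1.31, 4.45], [0.11, 2.69], [-2.54, 2.54]. Speed limits (rad/s): [2.39, 2.39, 3.01, 3.14, 3.14, 3.14].

### API

Orientations are given as a rotation vector (axis times angle).
In Python, from rig import manip gives the robot as it stands. The module is installed in compiled form; this text tells all that it offers. Calls block until the motion is done:
- manip.move_to(position, orientation): joint-space move of the TCP to a pose.
- manip.servo_line(position, orientation=None, rate=0.15): straight line of the TCP; orientation=None keeps the orientation; rate is the mean speed in m/s.
- manip.set_joints(angles): joint-space move.
- manip.command_gripper(opening, f_grip=None): finger opening in m; f_grip is the grip in N (None keeps the last); returns when the fingers have stopped.
- manip.hold(seconds).
- manip.solve_ik(position, orientation): joint angles nearest the present ones, or None.
- manip.camera(name): name is "side" or "top"; returns a dict with "image" (480x640x3 uint8, red, green, blue), "fx", "fy", "cx", "cy" (pixels), "cam_to_world" (4x4, takes a point from camera to world coordinates). Camera axes: x right, y down, z forward; pixel columns grow to the right and rows downward; lengths in m; the calibration is good to about 2 mm. A picture is of the moment at which its call begins. There is no depth.
A pose or a line that the arm cannot do raises manip.IKError and nothing moves.
- manip.sign_off(): hands the job in, once; it reports no verdict.
Readings, each from a call of its own:
- manip.get_time(): time.
- manip.get_joint_positions(): joint angles.
- manip.get_joint_vel(): joint speeds.
- manip.get_tau(): joint torques, N m.
- manip.get_position(): TCP position.
- manip.get_ee_rot(): TCP orientation.
- manip.get_contact_force(): force on the tool from outside, world axes, zero at the start.
- manip.get_torque(): the same for the moment, N m.
- manip.get_width(): finger opening in m.
Only numpy, scipy, OpenCV 4.12 (cv2) and the standard library are available. Lean on these libraries where they do the work, as an engineer would, in place of code of your own. Each camera call takes 0.05 s, during which the arm holds its last target.

### The job

Two of the big road wheels are still standing on edge in the wooden drying rack. Put both into the two empty pockets of the plywood spray tray, one in each, with the dished, bolted outer face up and the axle boss down in the hub hole, each lying flat and fully down in its pocket, ready for the airbrush. Leave the small return roller in the rack, and leave the wheels already in the tray and the other things on the bench where they are.

Things in the scene. Friction and masses are not known exactly. Their poses are not given: they have to be found in the camera images.
- wheel_a: grey plastic model road wheel, a disc 56 mm across with a 12 mm wide rim, about 30 g. Origin at the disc's centre, half way through the rim. Its y axis is the axle and points out of the OUTER face (shallow dish, hub with six bolts, all sunk below the rim). On its -y side a plain boss, 16 mm across, stands 9 mm out of the flat back. Starts on edge in the rack, axle level
- wheel_b: grey plastic model road wheel, a disc 56 mm across with a 12 mm wide rim, about 30 g. Origin at the disc's centre, half way through the rim. Its y axis is the axle and points out of the OUTER face (shallow dish, hub with six bolts, all sunk below the rim). On its -y side a plain boss, 16 mm across, stands 9 mm out of the flat back. Starts on edge in the rack, axle level, facing opposite to wheel_a
- return_roller: loose bystander, not part of the job: the smaller wheel of like shape, 44 mm diameter, 12 mm wide, boss 14 mm diameter by 7 mm, standing on edge in the remaining place of the rack; origin at its centre. It stays there.
- rack: light wooden drying rack, fixed to the bench, 232 mm long (its y) by 66 mm. Origin at the middle of its foot, 3 mm above the bench top. Two rails along y centred at x = +-20 mm, 12 mm wide, tops 16 mm above the foot; three places at y = +80, 0, -80 mm. At each, 5 mm dowel pins stand on the rails at x = +-20 mm, a pair to each rail, 15 mm clear between the two of a pair, tops 44 mm above the foot
- rack_slot0 (a point): middle of the place at y = +80 mm, at rail-top height (16 mm above the foot). A wheel stands here between the pins, axle along the rack's y, on the inner edges of the rails: a big wheel's centre is 40 mm and its top 68 mm above the rack's foot. Which wheel is in which place varies
- rack_slot1 (a point): middle of the rack's middle place, at the height of the rail tops
- rack_slot2 (a point): middle of the rack's place at y = -80 mm, at the height of the rail tops
- spray_tray: plywood tray 190 x 190 x 18 mm, fixed to the bench. Origin at the middle of its underside, 3 mm above the bench top. Four round pockets, 60 mm across and 5 mm deep, at x, y = +-45 mm, each with a through hole 30 mm across in its floor for the boss. A wheel fully down has its centre 19 mm above the underside and stands 7 mm above the tray's top
- pocket0 (a point): centre of the floor of the pocket at x = +45, y = +45 mm of the tray, 13 mm above the underside; holds loaded_1
- pocket1 (a point): centre of the floor of the pocket at x = +45, y = -45 mm of the tray; holds loaded_2
- pocket2 (a point): centre of the floor of the pocket at x = -45, y = +45 mm of the tray; empty
- pocket3 (a point): centre of the floor of the pocket at x = -45, y = -45 mm of the tray; empty
- loaded_1: bystander: a road wheel like wheel_a, already lying outer face up in pocket0, loose; origin and axes as wheel_a
- loaded_2: bystander: a road wheel like wheel_a, already lying outer face up in pocket1, loose; origin and axes as wheel_a
- sanding_stick: loose bystander, not part of the job: dark sanding stick 170 x 28 x 9 mm lying flat; origin at the middle of its underside, length along its x
- cement_jar: loose bystander, not part of the job: small amber glass jar, 42 mm diameter, 62 mm tall, black cap; origin at the middle of its underside
- paint_jar: loose bystander, not part of the job: small grey paint jar, 38 mm diameter, 55 mm tall, white cap; origin at the middle of its underside
- tweezers: loose bystander, not part of the job: steel tweezers 136 x 18 x 6 mm lying flat; origin at mid-length on the underside, length along its x
- dust_brush: loose bystander, not part of the job: flat dusting brush, wooden handle, 176 mm long, 11 mm high, lying flat; origin near mid-length on the underside, length along its x
Not all that is in view belongs to the job. Leave any yellow look-alike of the wheel_a alone. Leave any purple look-alike of the wheel_b alone.

How it is judged:
On the way:
1. one of the two big wheels lies fully down in an empty pocket of the tray, outer face up ((((horizontal distance between wheel_a and pocket2 below 0.005 m or horizontal distance between wheel_a and pocket3 below 0.005 m) and angle between wheel_a's own y axis and vertical below 0.08 rad and z of wheel_a in the frame of spray_tray between 0.017 and 0.021 m) or ((horizontal distance between wheel_b and pocket2 below 0.005 m or horizontal distance between wheel_b and pocket3 below 0.005 m) and angle between wheel_b's own y axis and vertical below 0.08 rad and z of wheel_b in the frame of spray_tray between 0.017 and 0.021 m))), for 0.2 s.
At the end, for the whole second after the job is handed in: wheel_a and wheel_b lie released and at rest in pocket2 and pocket3, one in each, outer face up: within 5 mm of the pocket centre and 2 mm of the seated height, axle within 0.08 rad of vertical; loaded_1 and loaded_2 lie likewise in pocket0 and pocket1; the roller is within 20 mm of its place ((horizontal distance between wheel_a and pocket2 below 0.005 m or horizontal distance between wheel_a and pocket3 below 0.005 m) and angle between each of wheel_a, wheel_b, loaded_1, loaded_2's own y axis and vertical below 0.08 rad and z of wheel_a in the frame of spray_tray between 0.017 and 0.021 m and (horizontal distance between wheel_b and pocket2 below 0.005 m or horizontal distance between wheel_b and pocket3 below 0.005 m) and z of wheel_b in the frame of spray_tray between 0.017 and 0.021 m and linear speed of each of wheel_a, wheel_b below 0.02 m/s and angular speed of each of wheel_a, wheel_b below 0.3 rad/s and horizontal distance between wheel_a and wheel_b above 0.06 m and horizontal distance between loaded_1 and pocket0 below 0.005 m and z of loaded_1 in the frame of spray_tray between 0.017 and 0.021 m and horizontal distance between loaded_2 and pocket1 below 0.005 m and z of loaded_2 in the frame of spray_tray between 0.017 and 0.021 m and distance of return_roller from where it was at the start of the episode below 0.02 m); the robot touches nothing.
It fails at once if a wheel already in the tray is lifted or turned out of its pocket (distance of any of loaded_1, loaded_2 from where it was at the start of the episode above 0.02 m).
It fails at once if the return roller is moved out of its place in the rack (distance of return_roller from where it was at the start of the episode above 0.02 m).
It fails at once if another thing on the bench is pushed more than 30 mm away, or a jar tipped over (distance of any of sanding_stick, cement_jar, paint_jar, tweezers, dust_brush from where it was at the start of the episode above 0.03 m or angle between any of cement_jar, paint_jar's own z axis and vertical above 0.5 rad).
It also fails if it takes over 72 s, if anything falls off the work surface, if the arm or the gripper's body presses on something with over 40 N, if the wrist force passes 120 N, or if a joint passes its speed limit or range.

## Working session

There is one attempt and no reset: what is moved stays moved. The work goes in short steps, each a Python script; the robot and the scene stay as the last script left them, time stands still between calls to the robot, and variables do not carry over. Pictures are saved under pics/ and viewed, and the job is handed in when it is done.

```bash
mkdir -p pics; ls
python3 - <<'E'
from rig import manip
import cv2,numpy as np
for n in("side","top"):
    c=manip.camera(n); cv2.imwrite(f"pics/{n}0.png",c["image"][:,:,::-1])
    print(n,c["fx"],c["fy"],c["cx"],c["cy"]);print(np.round(c["cam_to_world"],4).tolist())
print(manip.get_time(),manip.get_position(),manip.get_ee_rot(),manip.get_width())
E
```

```text
pics
side 460.41467228535555 460.41467228535555 329.3935515240396 244.07438491776767
[[-0.9639, 0.1855, -0.191, 0.6858], [0.2663, 0.6714, -0.6916, 0.8013], [-0.0001, -0.7175, -0.6965, 0.728], [0.0, 0.0, 0.0, 1.0]]
top 497.3614388318275 497.3614388318275 326.4686103204529 234.18828255219222
[[-0.0265, -0.98, 0.1973, 0.2786], [-0.9991, 0.0322, 0.0258, 0.1171], [-0.0317, -0.1964, -0.98, 1.1187], [0.0, 0.0, 0.0, 1.0]]
0.1 [ 0.25852886 -0.56843682  0.23098581] [ 1.9859323   0.43193546 -1.98655608] 0.08545179860728336
```

View pics/side0.png

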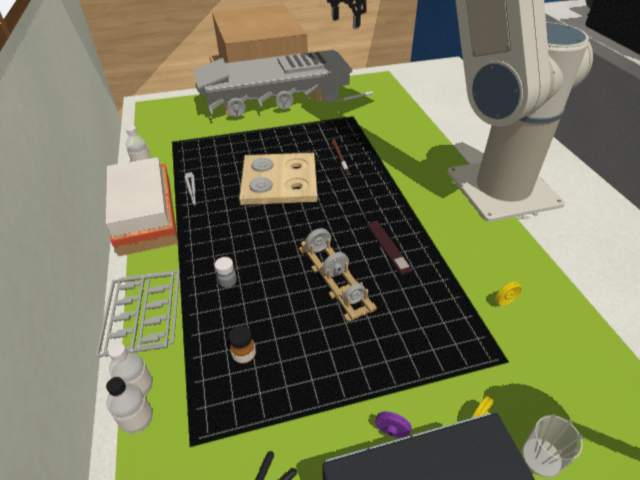

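View pics/top0.png

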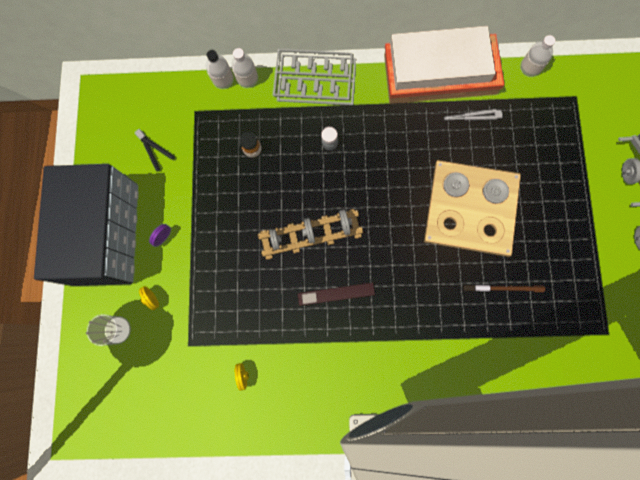

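The rack holds three grey wheels: top view about (277,238), (309,232) and (347,222); side view (354,294), (335,265) and (318,240). The tray has its two empty pockets at top (450,223) and (490,230). The look-alikes are yellow at top (149,297) and (241,376) and purple at top (160,234). All three lie off the mat, so I exclude them. Next I'll take close crops.

Run:
```python
import cv2,numpy as np
s=cv2.imread("pics/side0.png");t=cv2.imread("pics/top0.png")
f=lambda i,x,y,w,h,k:cv2.resize(i[y:y+h,x:x+w],None,fx=k,fy=k,interpolation=cv2.INTER_CUBIC)
cv2.imwrite("pics/c1.png",f(s,290,215,100,110,5.4))
cv2.imwrite("pics/c2.png",f(t,250,200,120,65,6.6))
cv2.imwrite("pics/c3.png",f(t,420,155,110,105,5.6))
cv2.imwrite("pics/c4.png",f(s,230,145,100,65,6))
```

```text
(no output)
```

View pics/c1.png

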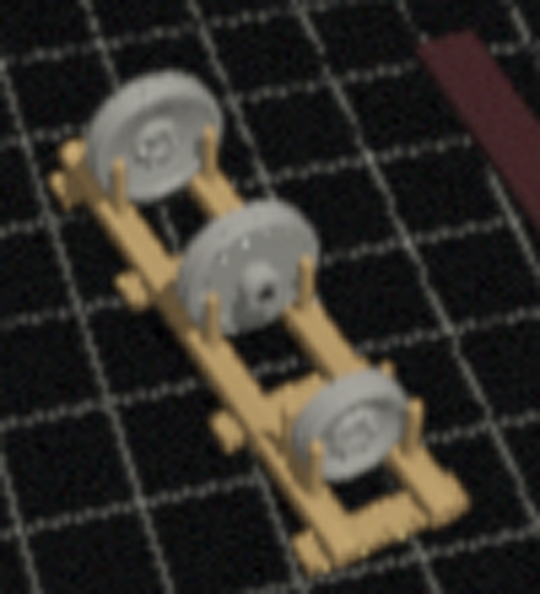

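View pics/c2.png

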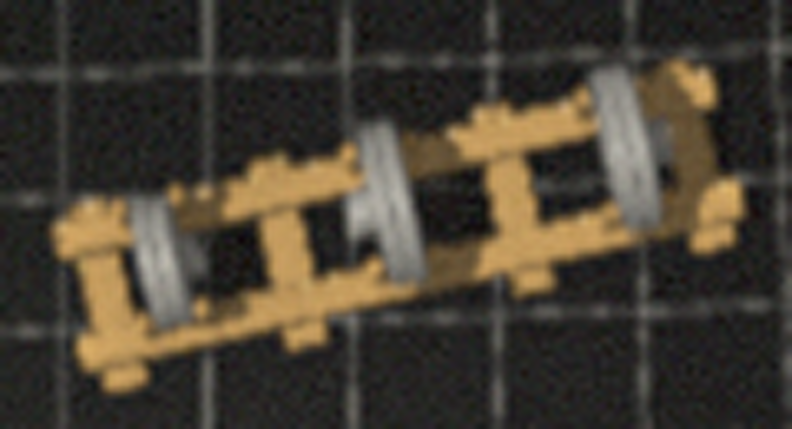

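View pics/c3.png

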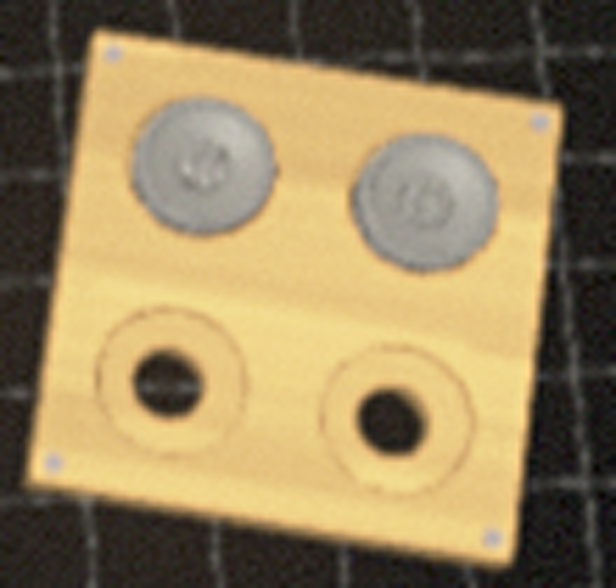

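View pics/c4.png

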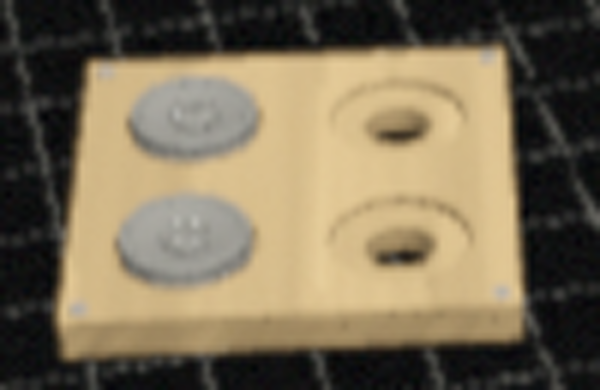

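The roller, which is the smaller one, is in the place at top (277,238). The job wheels are the middle one at top (309,232), boss to the left (+y), and the right one at top (347,222), boss to the right (-y). Next I measure both in two views.

```bash
cat > h.py <<'E'
import cv2,numpy as np
from scipy.spatial.transform import Rotation as R
def ray(c,u,v):
    T=np.array(c["cam_to_world"]);d=T[:3,:3]@np.array([(u-c["cx"])/c["fx"],(v-c["cy"])/c["fy"],1.]);return T[:3,3],d/np.linalg.norm(d)
def plane(c,u,v,z):
    o,d=ray(c,u,v);return o+d*(z-o[2])/d[2]
def tri(c1,p1,c2,p2):
    (o1,d1),(o2,d2)=ray(c1,*p1),ray(c2,*p2)
    s=np.linalg.lstsq(np.c_[d1,-d2],o2-o1,rcond=None)[0]
    a,b=o1+s[0]*d1,o2+s[1]*d2;return (a+b)/2,np.linalg.norm(a-b)
def proj(c,p):
    T=np.array(c["cam_to_world"]);q=T[:3,:3].T@(np.array(p)-T[:3,3]);return np.array([c["fx"]*q[0]/q[2]+c["cx"],c["fy"]*q[1]/q[2]+c["cy"]])
def rv(app,jaw):
    a=np.array(app,float);a/=np.linalg.norm(a);j=np.array(jaw,float);j-=a*(a@j);j/=np.linalg.norm(j)
    return R.from_matrix(np.c_[a,j,np.cross(a,j)]).as_rotvec()
def grey(img,box):
    x,y,w,h=box;hsv=cv2.cvtColor(img[y:y+h,x:x+w],cv2.COLOR_RGB2HSV)
    m=((hsv[...,1]<60)&(hsv[...,2]>85)).astype(np.uint8)
    return m
def comps(m,box,amin=60):
    n,l,st,ce=cv2.connectedComponentsWithStats(m,connectivity=4)
    out=[]
    for i in range(1,n):
        if st[i,4]>amin:
            cn=max(cv2.findContours((l==i).astype(np.uint8),0,2)[0],key=cv2.contourArea)
            e=cv2.fitEllipse(cn+np.array([[box[0],box[1]]]))
            out.append((st[i,4],st[i,:4]+[box[0],box[1],0,0],ce[i]+box[:2],e))
    return out
E
python3 - <<'E'
from h import *
from rig import manip
S=manip.camera("side");T=manip.camera("top")
for c,bs in((S,[(295,215,90,100),(240,148,80,55)]),(T,[(258,205,110,55),(425,158,100,100)])):
    for b in bs:
        m=grey(c["image"],b);m=cv2.morphologyEx(m,cv2.MORPH_OPEN,np.ones((2,2),np.uint8))
        cv2.imwrite("pics/m%d_%d.png"%(b[0],b[1]),cv2.resize(m*255,None,fx=4,fy=4,interpolation=0))
        for o in comps(m,b,30): print(b,o[0],o[1],np.round(o[2],1),np.round(o[3][0],1),np.round(o[3][1],1),round(o[3][2]))
E
cd pics; python3 -c "
import cv2,numpy as np
l=[cv2.imread(f) for f in('m295_215.png','m258_205.png')]
o=np.zeros((420,800,3),np.uint8);o[:400,:360]=l[0];o[:220,362:800]=l[1][:,:438];cv2.imwrite('mm.png',o)"
```

```text
(295, 215, 90, 100) 421 [307 229  25  24] [318.8 240.4] [319.2 240.5] [20.9 24.6] 47
(295, 215, 90, 100) 420 [324 253  26  25] [336.1 264.1] [336.3 264.5] [20.2 26.4] 51
(295, 215, 90, 100) 302 [345 284  21  21] [355.8 293.8] [355.9 293.9] [17.  22.2] 51
(240, 148, 80, 55) 244 [253 159  21  14] [262.9 165.4] [262.8 165.3] [13.4 21.4] 87
(240, 148, 80, 55) 285 [251 178  22  16] [261.5 185.5] [261.5 185.5] [15.1 22.1] 86
(258, 205, 110, 55) 183 [340 211  12  25] [345.7 222.9] [345.8 222.9] [ 8.9 25.6] 166
(258, 205, 110, 55) 184 [303 219  13  25] [309.  231.3] [309. 231.] [10.4 23.6] 167
(258, 205, 110, 55) 131 [271 231  11  20] [275.  240.3] [275.6 240.8] [ 8.7 19.5] 166
(425, 158, 100, 100) 471 [445 174  25  23] [456.8 185.1] [456.8 185.2] [23.6 24.3] 94
(425, 158, 100, 100) 483 [484 180  26  24] [496.6 191.7] [496.6 191.7] [23.2 24.8] 92
```

View pics/mm.png

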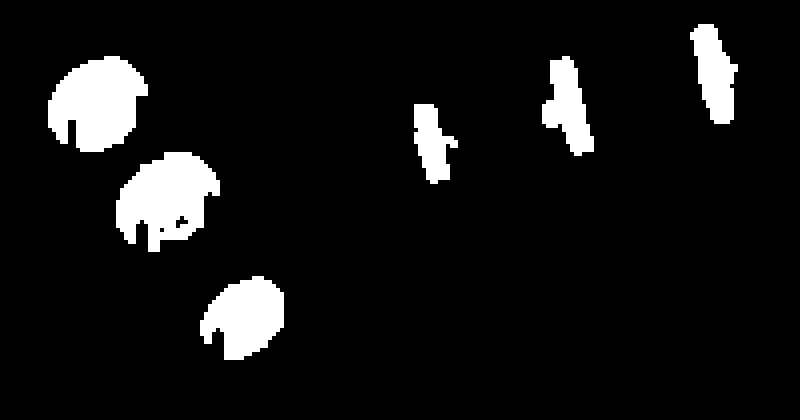

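The mask shows the three rack discs separately. In the side view they are centred at about (319,241), (336.5,265) and (355.5,294). In the top view the rim strips centre at about (345.5,223.3), (310.8,231.4) and (275.6,240.8).

Run:
```python
from h import *
from rig import manip
S=manip.camera("side");T=manip.camera("top")
P=[]
for n,s,t in(("end",(319.2,240.8),(345.5,223.3)),("mid",(336.7,265),(310.8,231.4)),("roller",(355.7,294),(275.6,240.8))):
    p,e=tri(S,s,T,t);P.append(p);print(n,np.round(p,4),round(e,4))
d=P[0]-P[2];print("rack -y dir deg",np.degrees(np.arctan2(d[1],d[0])),np.linalg.norm(d[:2]))
for n,s,t in(("L1",(262.8,165.3),(456.8,185.2)),("L2",(261.5,185.5),(496.6,191.7)),("L1",(262.8,165.3),(496.6,191.7)),("L2",(261.5,185.5),(456.8,185.2))):
    p,e=tri(S,s,T,t);print(n,np.round(p,4),round(e,4))
# tray top: outline & hole & corner dots
for nm,c,b in(("top",T,(420,150,110,115)),("side",S,(232,142,95,70))):
    x,y,w,h=b;im=c["image"][y:y+h,x:x+w];hsv=cv2.cvtColor(im,cv2.COLOR_RGB2HSV)
    wood=((hsv[...,0]<30)&(hsv[...,1]>60)&(hsv[...,2]>110)).astype(np.uint8)
    cn=max(cv2.findContours(wood,0,2)[0],key=cv2.contourArea)
    fill=np.zeros_like(wood);cv2.drawContours(fill,[cn],0,1,-1)
    q=cv2.approxPolyDP(cn,6,True)[:,0]+[x,y];print(nm,"outline",q.tolist())
    hole=fill&(hsv[...,2]<90).astype(np.uint8)
    for o in comps(hole,b,15): print(" hole",o[0],np.round(o[2],1),np.round(o[3][0],1),np.round(o[3][1],1))
t=T["image"][150:265,420:530][:,:,::-1]
cv2.imwrite("pics/tr.png",cv2.resize(t[60:100],None,fx=7,fy=7,interpolation=cv2.INTER_CUBIC))
```

```text
end [0.5173 0.1032 0.0416] 0.0029
mid [0.5011 0.181  0.0407] 0.0042
roller [0.4845 0.2599 0.0343] 0.0025
rack -y dir deg -78.1646509944217 0.1600530320616159
L1 [ 0.5888 -0.1396  0.0865] 0.0093
L2 [ 0.5987 -0.2637 -0.0567] 0.0165
L1 [ 0.584  -0.2417  0.0204] 0.0024
L2 [ 0.6023 -0.1533  0.0209] 0.0026
top outline [[437, 160], [425, 241], [510, 255], [520, 174]]
 hole 88 [449.2 223.3] [449.3 223.3] [ 9.3 10.9]
 hole 89 [489.3 230.1] [489.4 230. ] [ 9.2 11.2]
side outline [[314, 154], [245, 155], [240, 203], [315, 201]]
```

View pics/tr.png

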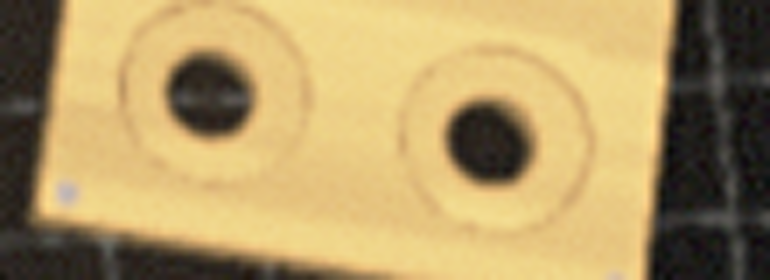

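```bash
cat >> h.py <<'E'
END=np.array([.5173,.1032,.043]);MID=np.array([.5011,.181,.043])
u=np.array([-.2051,.9787,0]);v=np.array([.9787,.2051,0]);UP=np.array([0,0,1.])
P2=np.array([.5142,-.1351]);P3=np.array([.4959,-.2235])
def pick_rot(s,al,sg):
    return rv(-(np.sin(al)*s+np.cos(al)*UP),sg*v)
def place_rots(yt_R,s,az,th):
    g=np.array([np.cos(az),np.sin(az),0]);a=np.sin(th)*g-np.cos(th)*UP
    best=None
    yt=R.from_rotvec(yt_R).as_matrix().T@s
    for k in(1,-1):
        q=rv(a,k*np.cross(g,UP));w=R.from_rotvec(q).as_matrix()@yt
        if best is None or w[2]>best[1]: best=(q,w[2])
    return best
def tcp(pin,q,ahead): return np.array(pin)-ahead*R.from_rotvec(q).as_matrix()[:,0]
E
python3 - <<'E'
from h import *
from rig import manip
D=np.radians
for n,w,s in(("end",END,u),("mid",MID,-u)):
  for al in(33,45):
    for sg in(1,-1):
      q=pick_rot(s,D(al),sg)
      j=manip.solve_ik(tcp(w,q,12),q) if 0 else manip.solve_ik(tcp(w,q,.012),q)
      j2=manip.solve_ik(tcp(w+[0,0,.1],q,.012),q)
      print(n,al,sg,None if j is None else np.round(j,2),None if j2 is None else np.round(j2,2))
      for az in(-40,0,-80,90,180,-130):
        f,wz=place_rots(q,s,D(az-10),D(90-al))
        J=[manip.solve_ik(tcp([*p,.036],f,.012),f) for p in(P2,P3)]
        if J[0] is not None: print("   ",az,round(wz,2),[None if x is None else np.round(x,2).tolist() for x in J])
E
```

```text
end 33 1 [ 0.49  0.67  1.89 -0.73  0.91  0.84] [ 0.49  0.5   1.87 -0.65  1.05  0.69]
    -40 1.0 [[0.15, 0.83, 2.28, 4.19, 0.98, -1.6], [-0.11, 0.84, 2.33, 3.9, 1.01, -1.55]]
    0 1.0 [[-0.38, 0.89, 2.44, 2.95, 1.18, -1.61], [-0.68, 0.86, 2.39, 2.66, 1.09, -1.63]]
    -80 1.0 [[0.22, 0.85, 1.92, -1.14, 1.12, -1.98], None]
    90 1.0 [[-0.72, 0.89, 1.73, 0.84, 1.31, -1.12], [-0.84, 0.93, 1.62, 0.73, 1.41, -1.1]]
    180 1.0 [[-0.24, 1.05, 1.26, -0.06, 1.82, -1.62], [-0.36, 1.06, 1.24, -0.16, 1.82, -1.71]]
    -130 1.0 [[0.03, 0.97, 1.48, -0.55, 1.57, -1.98], [-0.1, 0.96, 1.52, -0.64, 1.5, -2.03]]
end 33 -1 [ 0.49  0.67  1.89 -0.73  0.91 -2.31] [ 0.49  0.5   1.87 -0.65  1.05 -2.45]
    -40 1.0 [[0.15, 0.83, 2.28, 4.19, 0.98, 1.54], [-0.11, 0.84, 2.33, 3.9, 1.01, 1.59]]
    0 1.0 [[-0.38, 0.89, 2.44, 2.95, 1.18, 1.53], [-0.68, 0.86, 2.39, 2.66, 1.09, 1.51]]
    -80 1.0 [[0.22, 0.85, 1.92, -1.14, 1.12, 1.16], None]
    90 1.0 [[-0.72, 0.89, 1.73, 0.84, 1.31, 2.03], [-0.84, 0.93, 1.62, 0.73, 1.41, 2.04]]
    180 1.0 [[-0.24, 1.05, 1.26, -0.06, 1.82, 1.52], [-0.36, 1.06, 1.24, -0.16, 1.82
[... 3135 characters left out ...]
.49, 1.38, 1.13], [-0.14, 0.85, 1.61, -0.57, 1.32, 1.07]]
mid 45 -1 [-0.09  0.75  1.89  0.92  1.02  2.14] [-0.09  0.56  1.89  0.84  1.14  2.3 ]
    -40 1.0 [[0.06, 0.69, 2.26, 4.26, 0.68, -1.82], [-0.19, 0.69, 2.29, 3.95, 0.67, -1.74]]
    0 1.0 [[-0.35, 0.69, 2.39, 2.95, 0.73, -1.55], [-0.62, 0.69, 2.34, 2.64, 0.69, -1.5]]
    -80 1.0 [[0.14, 0.74, 1.95, -1.05, 0.94, -2.13], [-0.03, 0.73, 2.01, -1.22, 0.85, -2.12]]
    90 1.0 [[-0.66, 0.79, 1.79, 0.76, 1.13, -1.02], [-0.79, 0.82, 1.69, 0.66, 1.23, -1.04]]
    180 1.0 [[-0.25, 0.94, 1.39, -0.05, 1.6, -1.62], [-0.37, 0.94, 1.37, -0.14, 1.6, -1.71]]
    -130 1.0 [[-0.01, 0.87, 1.57, -0.49, 1.38, -2.01], [-0.14, 0.85, 1.61, -0.57, 1.32, -2.08]]
```

```bash
cat >> h.py <<'E'
def snap(manip,n,name,box=None,k=1):
    c=manip.camera(n);im=c["image"][:,:,::-1]
    if box: x,y,w,h=box;im=cv2.resize(im[y:y+h,x:x+w],None,fx=k,fy=k,interpolation=cv2.INTER_CUBIC)
    cv2.imwrite("pics/"+name+".png",im);return c
E
python3 - <<'E'
from h import *
from rig import manip
q=pick_rot(u,np.radians(33),1)
manip.command_gripper(.070,40)
manip.move_to(tcp(END+[0,0,.16],q,.012),q)
manip.servo_line(tcp(END+[0,0,.085],q,.012),q)
print(manip.get_time(),manip.get_position(),manip.get_width(),manip.get_joint_positions())
S=snap(manip,"side","s1",(260,170,133,100),6);T=snap(manip,"top","t1",(270,150,133,100),6)
x=R.from_rotvec(manip.get_ee_rot()).as_matrix();p=np.array(manip.get_position())
for k in(0,.012,.022):
  for sg in(-1,1):
    pt=p+x[:,0]*k+sg*.035*x[:,1]
    print(k,sg,(proj(S,pt)-[260,170])*6,(proj(T,pt)-[270,150])*6)
E
```

```text
3.8583 [0.51626872 0.1094943  0.13828205] 0.06975536620921001 [ 0.48812235  0.52425915  1.87428027 -0.65671762  1.02971501  0.71035187]
0 -1 [446.25587233 195.04987107] [458.37169739 482.01985321]
0 1 [257.99142229 256.33396835] [409.18771549 285.99585142]
0.012 -1 [437.09605836 207.32405441] [476.89178259 483.55576614]
0.012 1 [250.88681351 268.17227647] [427.93752073 289.41951807]
0.022 -1 [429.62695487 217.33267968] [492.04824359 484.81272603]
0.022 1 [245.09672808 277.82021308] [443.285721   292.22206031]
```

View pics/s1.png

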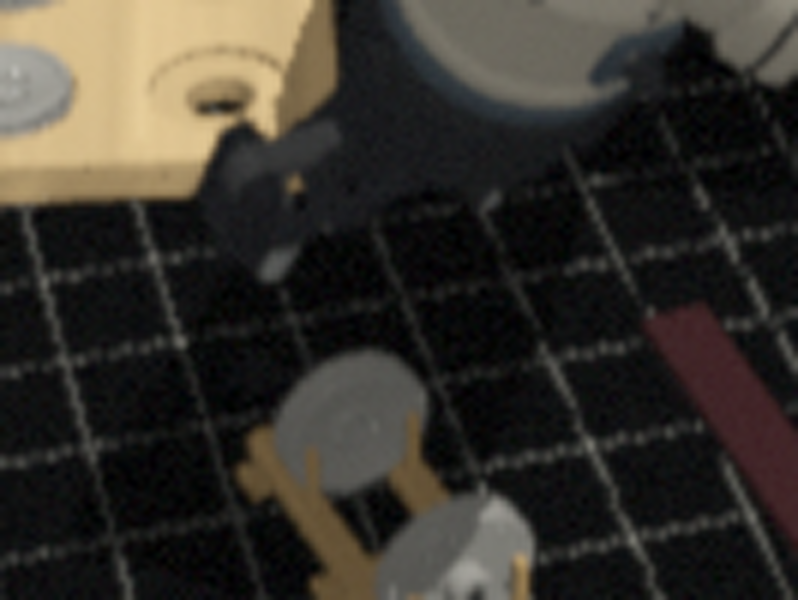

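View pics/t1.png

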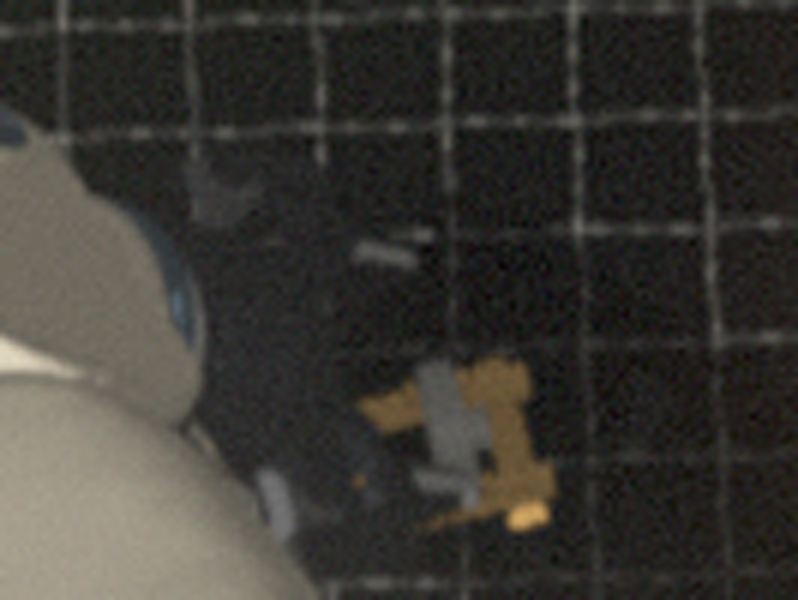

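In the side crop the fingertips sit at about (275,265) and (490,200), farther back than I predicted. To settle the tip length at the working opening, I'll touch the empty mat gently with the tool vertical.

Run:
```python
from h import *
from rig import manip
t0=manip.get_time()
manip.command_gripper(.060,30)
q=rv([0,0,-1],v)
manip.move_to([.5,-.01,.06],q)
manip.servo_line([.5,-.01,.028],q)
f0=np.array(manip.get_contact_force())
z=.028;print(f0,manip.get_position(),manip.get_width())
while z>.004:
    z-=.001;manip.servo_line([.5,-.01,z],q,rate=.05)
    f=np.array(manip.get_contact_force())-f0
    if f[2]>2.5: break
print(z,f,manip.get_position(),manip.get_time()-t0)
S=snap(manip,"side","s2",(250,150,133,100),6);T=snap(manip,"top","t2",(330,170,133,100),6)
manip.servo_line([.5,-.01,.10],q)
print(manip.get_time()-t0)
```

```text
[-0.34049856 -0.40917887 -0.20120112] [ 0.49961248 -0.00889648  0.0277184 ] 0.059995074712995394
0.003999999999999983 [ 0.64837584 -0.24453407  0.11375669] [ 0.49995912 -0.00998161  0.00393952] 7.550000000000001
8.4417
```

View pics/s2.png

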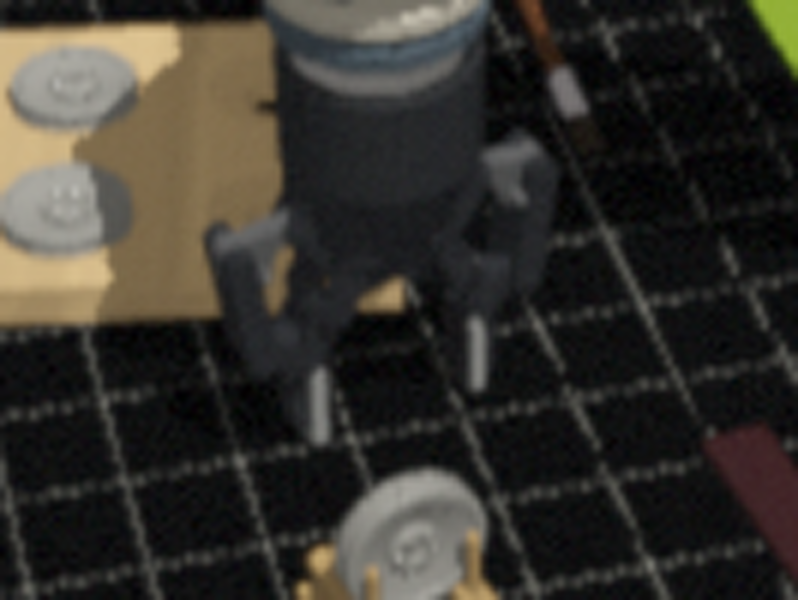

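Run:
```python
from h import *
from rig import manip
S=manip.camera("side")
for z in(-.005,0,.004,.01,.015):
    o=[]
    for sg in(1,-1):
        p=np.array([.5,-.01,z])+sg*.0335*v+.011*u
        o+=((proj(S,p)-[250,150])*6).round().tolist()
    print(z,o)
print(manip.get_position(),manip.get_time())
```

```text
-0.005 [320.0, 474.0, 471.0, 422.0]
0 [320.0, 464.0, 471.0, 413.0]
0.004 [319.0, 457.0, 471.0, 405.0]
0.01 [319.0, 445.0, 471.0, 394.0]
0.015 [318.0, 436.0, 471.0, 384.0]
[ 0.49926734 -0.00996947  0.09922331] 12.45
```

View pics/t2.png

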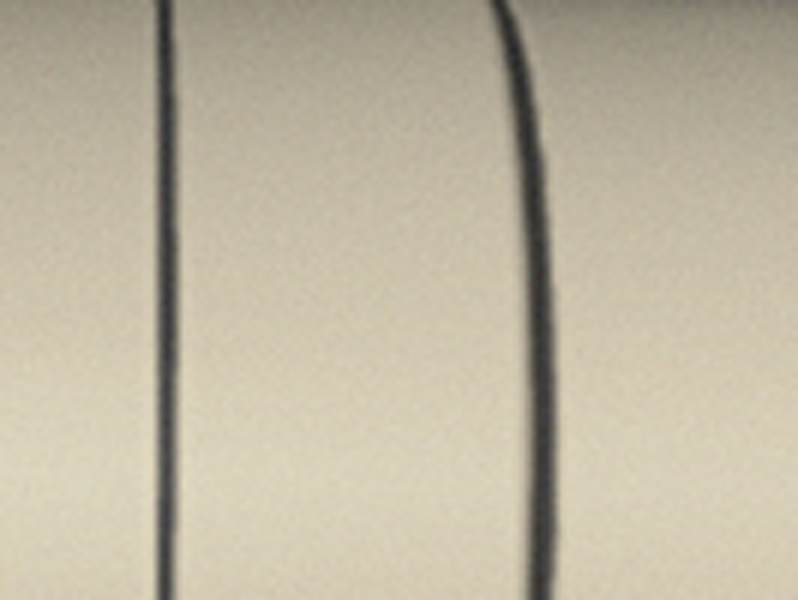

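The tips are set back about 8 mm from the TCP at 60 mm opening: the pads' lower ends in the side crop are at (320,440) and (477,390), and there was no contact at TCP z = 4 mm. So I'll pinch about 6 mm inside the tips, which is k = -14 mm, and look again before closing.

Run:
```python
from h import *
from rig import manip
K=-.015
q=pick_rot(u,np.radians(33),1)
manip.command_gripper(.070,30)
manip.move_to(tcp(END+[0,0,.07],q,K),q)
manip.servo_line(tcp(END,q,K),q,rate=.12)
print(manip.get_time(),manip.get_contact_force(),manip.get_position())
S=snap(manip,"side","s3",(260,170,133,100),6);T=snap(manip,"top","t3",(270,150,133,100),6)
```

```text
14.4 [-0.98182862  0.95769703  1.03215877] [0.51921515 0.09490896 0.03065414]
```

View pics/s3.png

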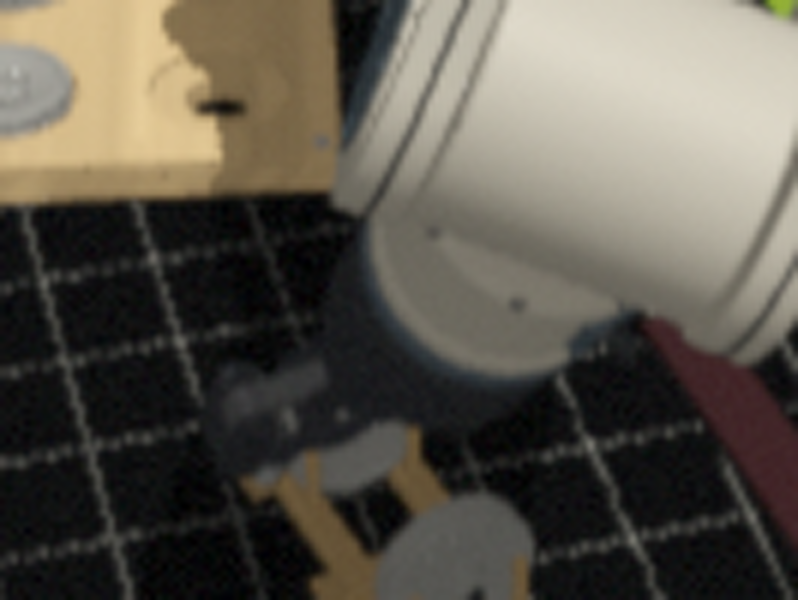

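View pics/t3.png

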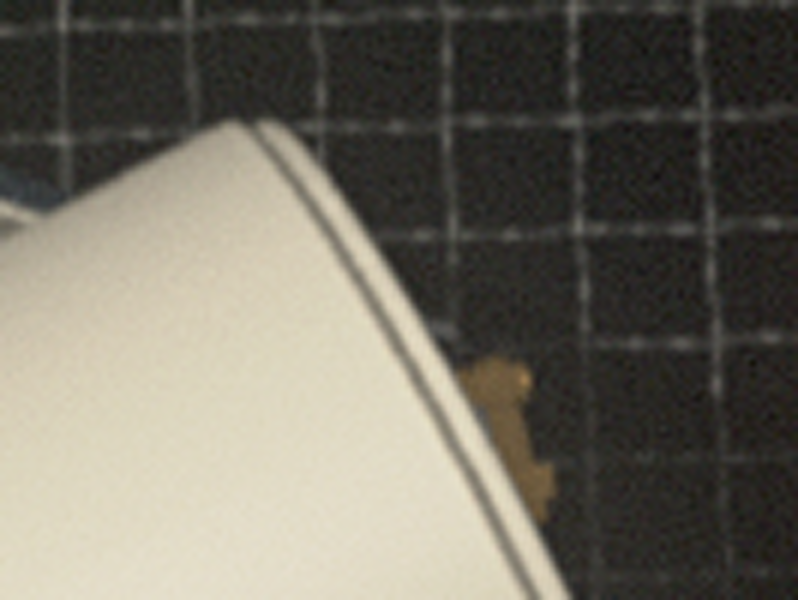

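The left pad tip is at about (270,485), level with and slightly below the wheel's widest line. The middle wheel is untouched. Closing now.

Run:
```python
from h import *
from rig import manip
K=-.015
q=pick_rot(u,np.radians(33),1)
manip.command_gripper(.045,35)
print("w",manip.get_width(),manip.get_contact_force())
p=np.array(manip.get_position())
manip.servo_line(p+[0,0,.09],q,rate=.15)
print(manip.get_time(),manip.get_width(),manip.get_contact_force(),manip.get_position())
S=snap(manip,"side","s4",(250,130,133,100),6);T=snap(manip,"top","t4",(270,150,133,100),6)
```

```text
w 0.05490937518884242 [5.49245438 1.34034898 4.36464257]
15.5333 0.054505914463624114 [-0.28291457  0.0928122  -1.30963784] [0.52079595 0.09608767 0.1212985 ]
```

View pics/s4.png

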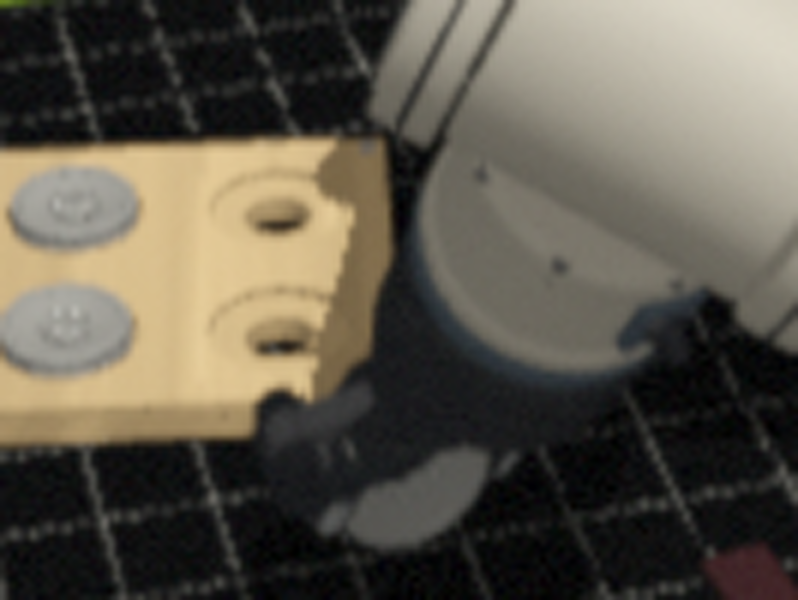

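View pics/t4.png

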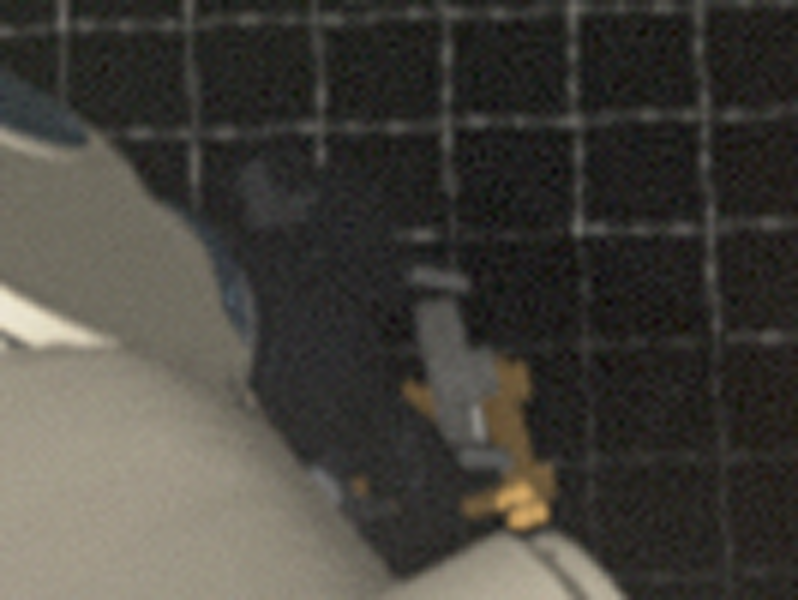

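Wheel held, with the pads at its widest line. Next I'll turn it outer face up above pocket2 and look.

Run:
```python
from h import *
from rig import manip
K=-.015
q=pick_rot(u,np.radians(33),1)
f,wz=place_rots(q,u,np.radians(-102),np.radians(57))
j=manip.solve_ik(tcp([*P2,.13],f,K),f);print(wz,None if j is None else np.round(j,2),np.round(manip.solve_ik(tcp([*P2,.037],f,K),f),2))
manip.move_to(tcp([*P2,.13],f,K),f)
manip.servo_line(tcp([*P2,.065],f,K),f)
print(manip.get_time(),manip.get_width(),manip.get_contact_force())
S=snap(manip,"side","s5",(220,120,133,100),6);T=snap(manip,"top","t5",(400,150,133,100),6)
for p in((*P2,.065),(*P2,.021)):
    print((proj(S,p)-[220,120])*6,(proj(T,p)-[400,150])*6)
```

```text
0.999959849025785 [ 0.15  0.72  1.84 -0.96  1.27 -2.13] [ 0.15  0.89  1.81 -1.    1.19 -2.01]
18.6333 0.05459291228864793 [ 0.02308686  0.02553158 -0.40000289]
[453.52496341 297.41022888] [335.30180077 415.9343511 ]
[458.83035061 383.44843652] [309.02138014 442.49811302]
```

View pics/s5.png

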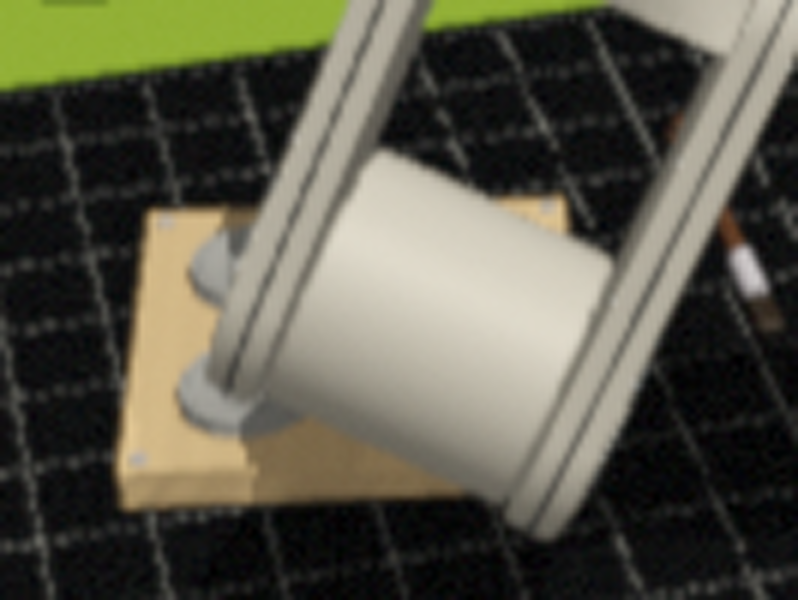

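View pics/t5.png

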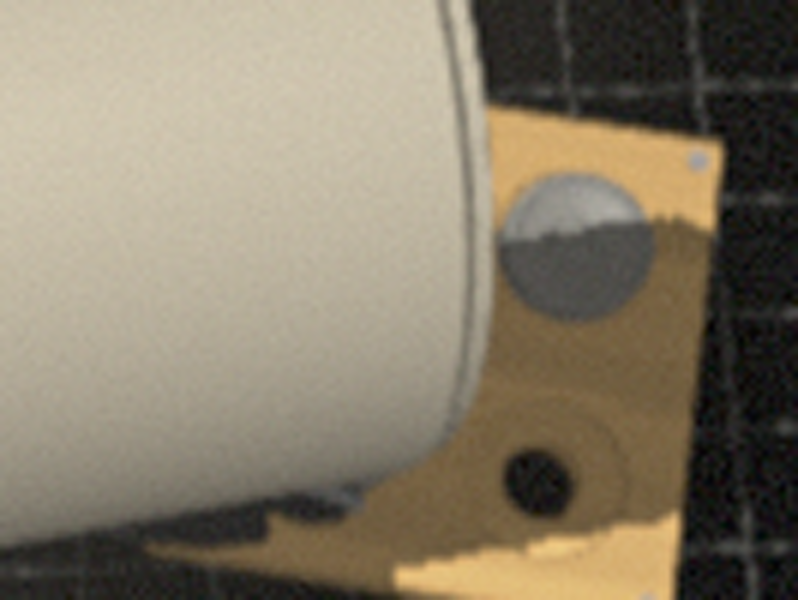

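In this pose the wrist hides the wheel in both views. I'll come in from the other side (tool pointing +y), so the side camera sees the wheel.

Run:
```python
from h import *
from rig import manip
K=-.015
q=pick_rot(u,np.radians(33),1)
f,wz=place_rots(q,u,np.radians(78),np.radians(57))
print(wz,np.round(manip.get_joint_positions(),2),np.round(manip.solve_ik(tcp([*P2,.13],f,K),f),2),np.round(manip.solve_ik(tcp([*P2,.037],f,K),f),2))
p=np.array(manip.get_position());manip.servo_line(p+[-.02,0,.09],rate=.25)
manip.move_to(tcp([*P2,.13],f,K),f)
manip.servo_line(tcp([*P2,.050],f,K),f)
print(manip.get_time(),manip.get_width(),manip.get_contact_force())
S=snap(manip,"side","s6",(220,120,133,100),6);T=snap(manip,"top","t6",(400,150,133,100),6)
for p in((*P2,.050),(*P2,.021)):
    print((proj(S,p)-[220,120])*6,(proj(T,p)-[400,150])*6)
```

```text
0.9999598490257852 [ 0.15  0.84  1.82 -0.99  1.22 -2.04] [-0.69  0.74  1.79  0.87  1.34 -1.03] [-0.69  0.91  1.77  0.9   1.26 -1.14]
21.5417 0.054698389841605 [-0.09198008  0.25513725 -1.1416436 ]
[455.36531253 327.2554284 ] [326.10839793 425.22687224]
[458.83035061 383.44843652] [309.02138014 442.49811302]
```

View pics/s6.png

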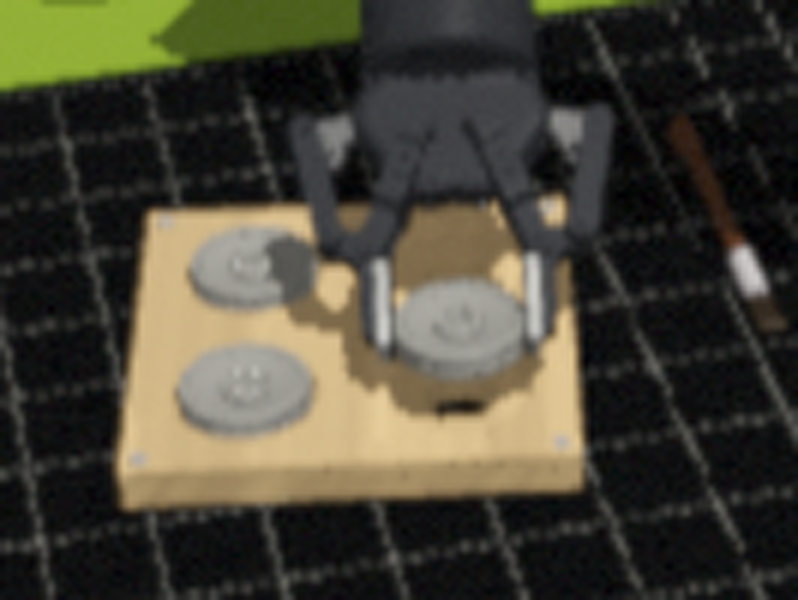

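View pics/t6.png

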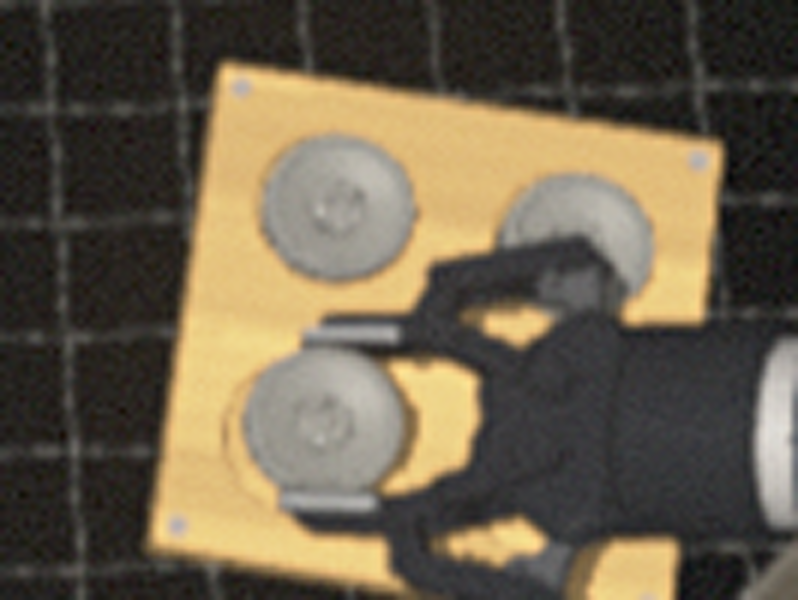

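The wheel is held flat, outer face up. Its hub is at side crop (460,320) and top crop (325,422), within about 1.5 mm of the model, and the top view's pocket and wheel carry the same small bias. I'll lower it by feel and release.

Run:
```python
from h import *
from rig import manip
K=-.015
q=pick_rot(u,np.radians(33),1)
f,wz=place_rots(q,u,np.radians(78),np.radians(57))
manip.servo_line(tcp([*P2,.036],f,K),f,rate=.08)
f0=np.array(manip.get_contact_force());z=.036;print(f0)
while z>.029:
    z-=.001;manip.servo_line(tcp([*P2,z],f,K),f,rate=.05)
    F=np.array(manip.get_contact_force())-f0
    if np.linalg.norm(F)>3: break
print(z,F,manip.get_time())
S=snap(manip,"side","s7a",(220,120,133,100),6)
manip.command_gripper(.068,30)
S=snap(manip,"side","s7",(220,120,133,100),6);T=snap(manip,"top","t7",(400,150,133,100),6)
print(manip.get_time(),manip.get_contact_force())
```

```text
[ 0.60542448  0.13686064 -0.29076511]
0.033999999999999996 [-1.55518382 -0.4403204   4.79900978] 22.4667
22.9 [-0.49789944  0.23934581  0.23923595]
```

View pics/s7.png

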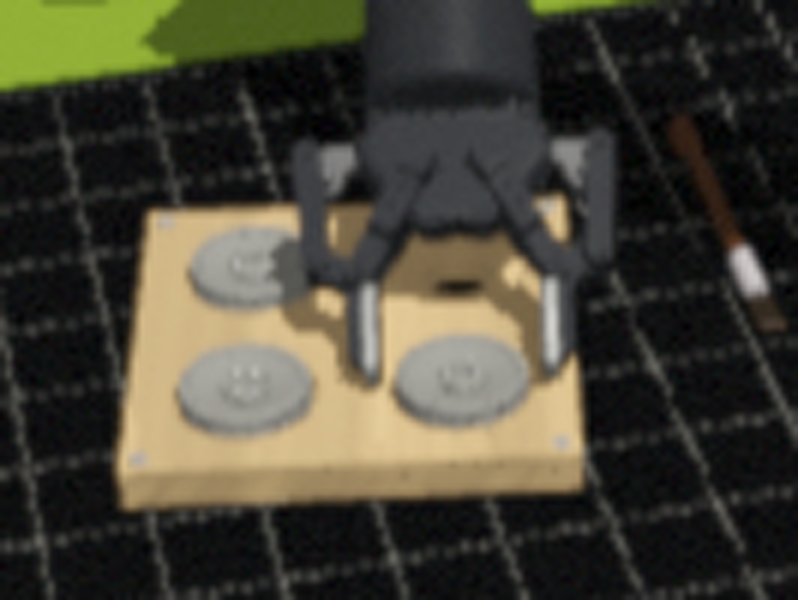

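View pics/t7.png

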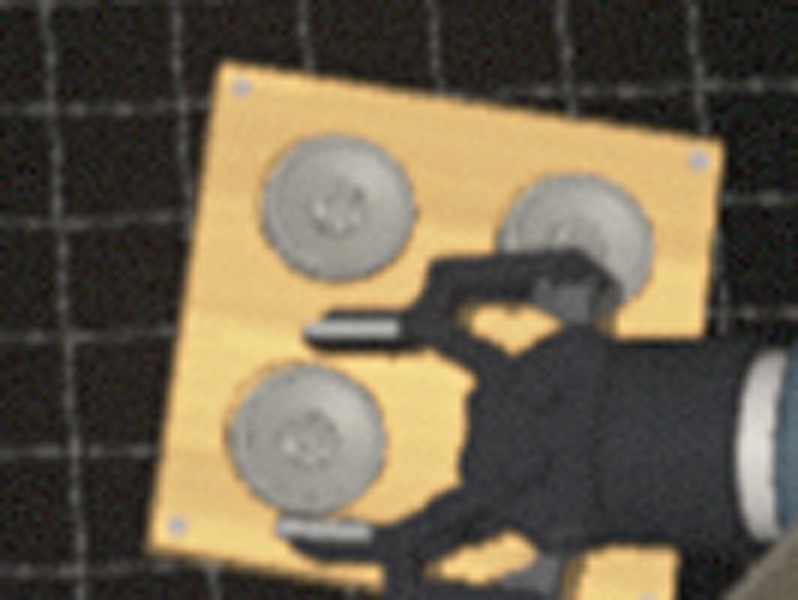

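The wheel dropped fully in: side (461,380), top (307,440), and it looks like its seated neighbours. Now the middle wheel.

Run:
```python
from h import *
from rig import manip
K=-.015
p=np.array(manip.get_position());manip.servo_line(p+[0,-.01,.12],rate=.25)
T=snap(manip,"top","t8",(400,150,133,100),6)
S=snap(manip,"side","s8",(260,170,133,100),6)
s=-u;q=pick_rot(s,np.radians(40),1)
manip.move_to(tcp(MID+[0,0,.10],q,K),q)
manip.command_gripper(.070,30)
manip.servo_line(tcp(MID,q,K),q,rate=.12)
print(manip.get_time(),manip.get_contact_force(),np.round(manip.get_joint_positions(),2))
S=snap(manip,"side","s9",(260,190,133,100),6);T=snap(manip,"top","t9",(250,160,133,100),6)
```

```text
26.075 [-0.02057941 -0.35597917  0.29960622] [-0.02  0.74  1.91  0.91  0.91 -0.96]
```

View pics/s9.png

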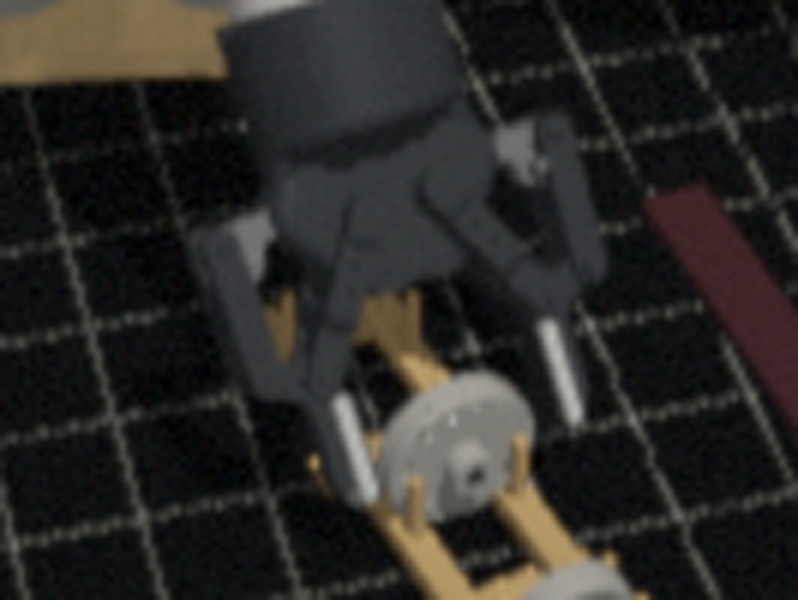

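View pics/t9.png

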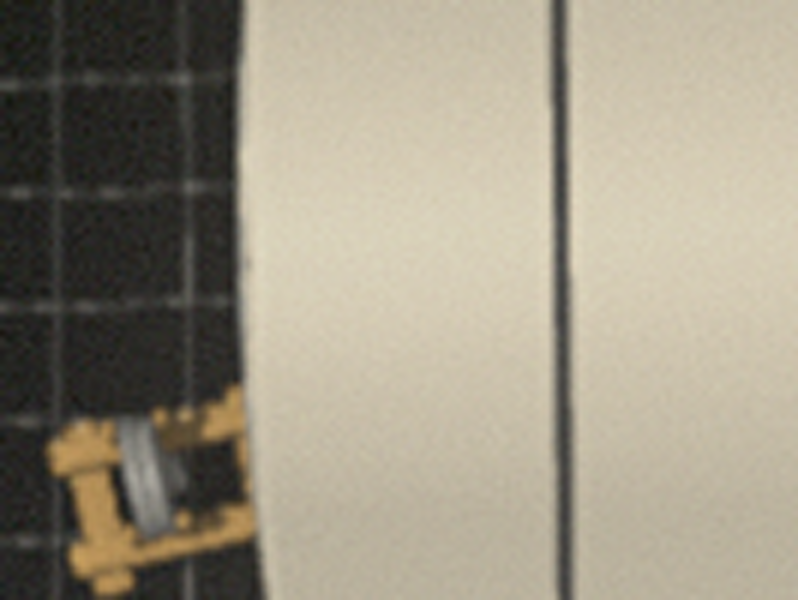

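View pics/s8.png

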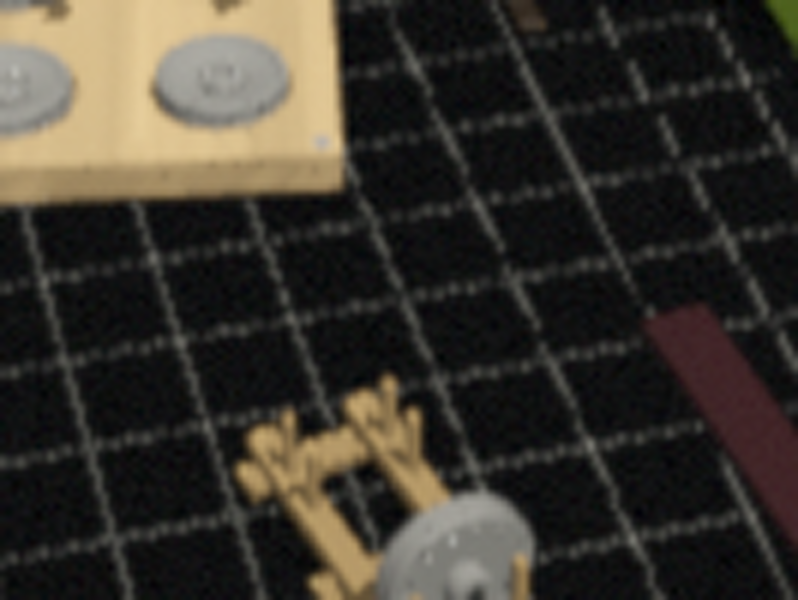

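The pads straddle the wheel with tips at (365,500) and (575,425) and the wheel centre at (460,450), so I'm about 3 mm off along the jaw. I'll shift, close and lift.

Run:
```python
from h import *
from rig import manip
K=-.015
s=-u;q=pick_rot(s,np.radians(40),1)
manip.servo_line(tcp(MID+.0025*v,q,K),q,rate=.05)
manip.command_gripper(.045,35)
print("w",manip.get_width(),manip.get_contact_force())
p=np.array(manip.get_position())
manip.servo_line(p+[0,0,.13],q,rate=.2)
print(manip.get_time(),manip.get_width(),manip.get_contact_force())
S=snap(manip,"side","s10",(230,110,133,100),6)
f,wz=place_rots(q,s,np.radians(78),np.radians(50))
j=manip.solve_ik(tcp([*P3,.13],f,K),f);print(wz,np.round(j,2),np.round(manip.get_joint_positions(),2))
manip.move_to(tcp([*P3,.15],f,K),f)
manip.servo_line(tcp([*P3,.050],f,K),f)
print(manip.get_time(),manip.get_width(),manip.get_contact_force())
S=snap(manip,"side","s11",(220,120,133,100),6);T=snap(manip,"top","t11",(400,150,133,100),6)
for p in((*P3,.050),(*P3,.021)):
    print((proj(S,p)-[220,120])*6,(proj(T,p)-[400,150])*6)
```

```text
w 0.05458020236675727 [ 1.15709623 -0.76916091  3.48331659]
27.5 0.055028329292305896 [ 0.06404717 -0.56561341 -0.77205909]
0.9999598489985231 [-0.79  0.73  1.71  0.72  1.35  2.16] [-0.02  0.51  1.9   0.79  1.08 -0.74]
30.8333 0.05471625088321789 [-0.36891807 -0.66129438  0.15213561]
[452.65378357 207.01975604] [575.35281154 466.41340274]
[455.98210558 262.240411  ] [551.79273711 482.72171819]
```

View pics/s11.png

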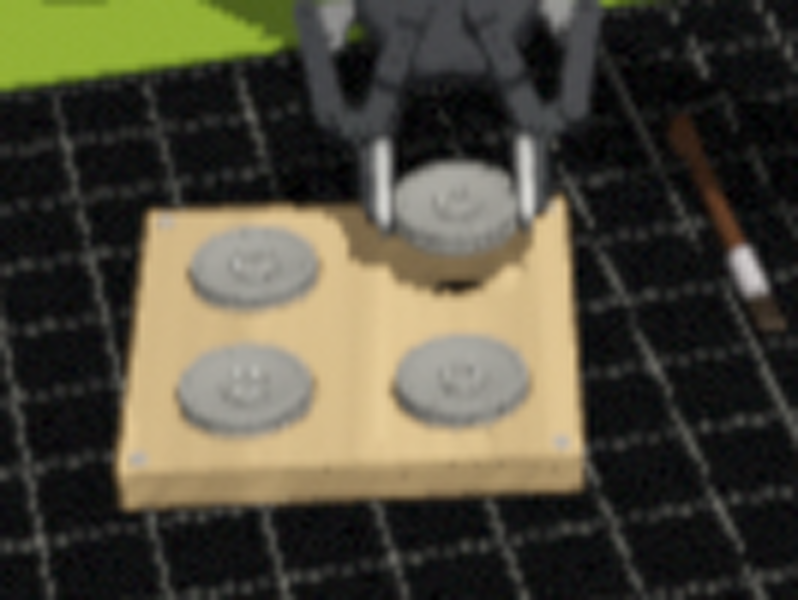

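View pics/t11.png

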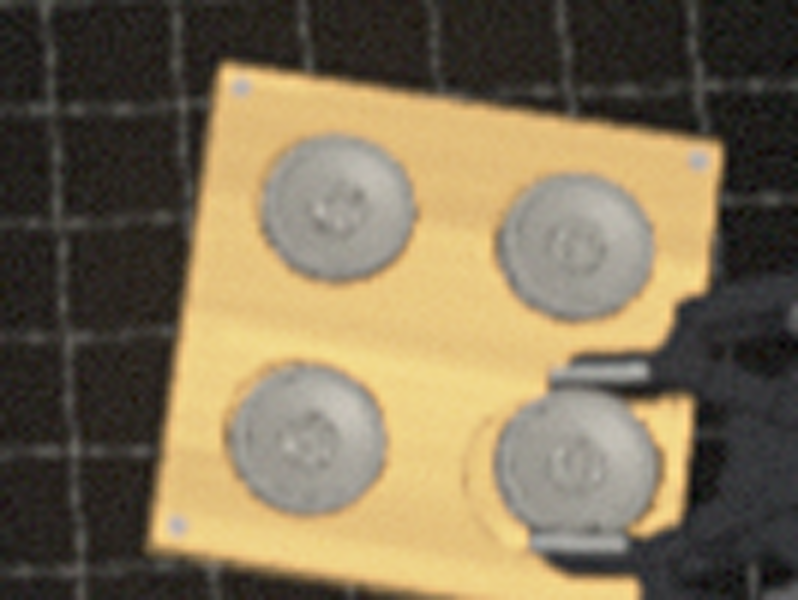

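Flat, outer face up. Its hub is at top crop (577,460) and side crop (457,205), about 1 mm toward -y relative to the pocket. I'll shift 1 mm, lower by feel and release.

Run:
```python
from h import *
from rig import manip
K=-.015
s=-u;q=pick_rot(s,np.radians(40),1)
f,wz=place_rots(q,s,np.radians(78),np.radians(50))
P=P3+[0.0002,.001]
manip.servo_line(tcp([*P,.036],f,K),f,rate=.08)
f0=np.array(manip.get_contact_force());z=.036
while z>.029:
    z-=.001;manip.servo_line(tcp([*P,z],f,K),f,rate=.05)
    F=np.array(manip.get_contact_force())-f0
    if np.linalg.norm(F)>3: break
print(z,F,manip.get_time())
manip.command_gripper(.068,30)
manip.hold(.2)
p=np.array(manip.get_position());manip.servo_line(p+[0,-.01,.13],rate=.25)
manip.servo_line(p+[-.06,-.12,.2],rate=.3)
S=snap(manip,"side","s12",(220,120,133,100),6);T=snap(manip,"top","t12",(400,150,133,100),6)
snap(manip,"top","t12f")
print(manip.get_time())
for n,c,b in(("S",S,(238,148,84,55)),("T",T,(425,158,100,100))):
    m=cv2.morphologyEx(grey(c["image"],b),cv2.MORPH_OPEN,np.ones((2,2),np.uint8))
    for o in comps(m,b,100): print(n,o[0],np.round(o[3][0],2),np.round(o[3][1],1),np.round(plane(c,*o[3][0],.026),4))
```

```text
0.033999999999999996 [ 0.43874338 -1.01198357  6.04971909] 31.7583
33.6917
S 243 [297.13 163.74] [14.1 20.6] [ 0.4944 -0.2153  0.026 ]
S 245 [262.87 165.25] [13.6 21.4] [ 0.5837 -0.2327  0.026 ]
S 279 [297.58 183.96] [15.3 21.8] [ 0.5128 -0.1275  0.026 ]
S 283 [261.44 185.51] [14.9 22.2] [ 0.6019 -0.1454  0.026 ]
T 468 [456.85 185.22] [23.  24.4] [ 0.602  -0.1527  0.026 ]
T 483 [496.65 191.67] [23.3 24.7] [ 0.5837 -0.2406  0.026 ]
T 490 [451.93 223.95] [23.8 24.9] [ 0.5126 -0.1349  0.026 ]
T 496 [492.44 230.81] [23.7 25. ] [ 0.4941 -0.2229  0.026 ]
```

View pics/s12.png

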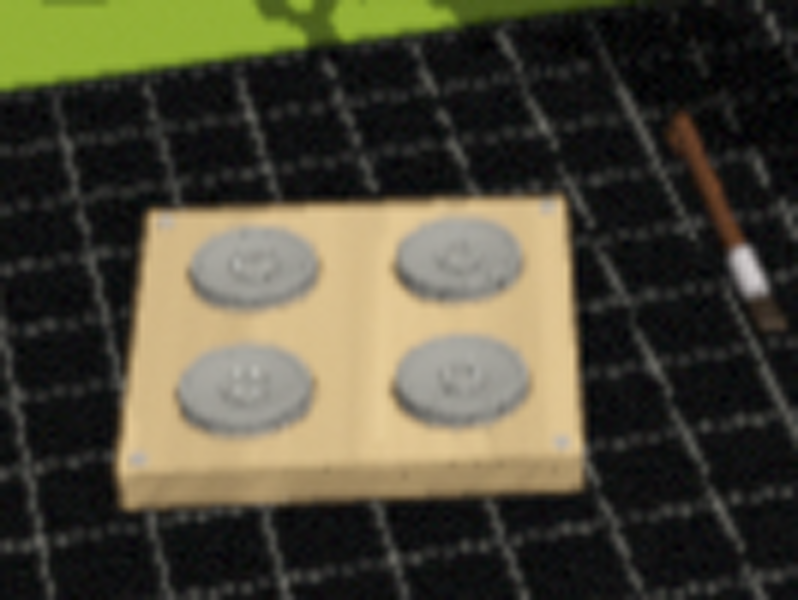

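View pics/t12f.png

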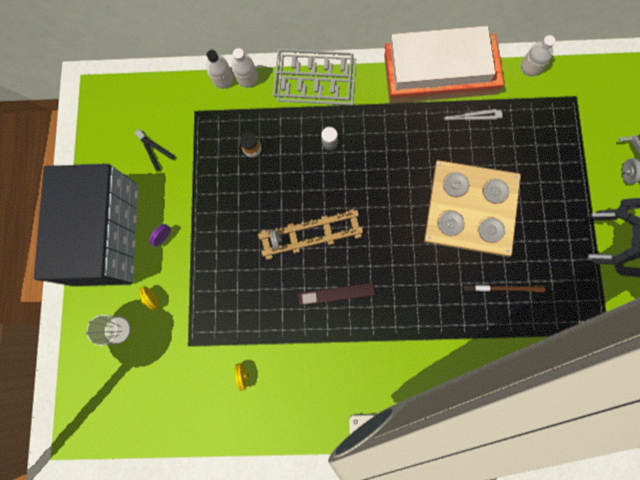

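All four wheels show alike: side (246,385), (461,380), (254,265) and (459,257) in the crop. The new pair's spacing matches the loaded pair's. Now a two-view height and centre check, then I hand in.

Run:
```python
from h import *
from rig import manip
S=manip.camera("side");T=manip.camera("top")
for n,s,t in(("L1",(261.44,185.51),(456.85,185.22)),("L2",(262.87,165.25),(496.65,191.67)),("new p2",(297.58,183.96),(451.93,223.95)),("new p3",(297.13,163.74),(492.44,230.81))):
    p,e=tri(S,s,T,t);print(n,np.round(p,4),round(e,4))
print(manip.get_time());manip.sign_off()
```

```text
L1 [ 0.6023 -0.1535  0.0207] 0.0025
L2 [ 0.5839 -0.2418  0.0206] 0.0026
new p2 [ 0.5125 -0.1355  0.0207] 0.0026
new p3 [ 0.4939 -0.224   0.0207] 0.0025
33.7917
the job is handed in; nothing more can be done
```

Both big road wheels are now in the two empty pockets, outer face up, and I handed the job in at 33.8 s; it reports no verdict. I gripped each wheel across its rim with the tool tilted, turned it outer face up over the tray, lowered it by feel and let it drop in. The end-place wheel went into pocket2 and the middle one into pocket3.

**Last checks:**
- **Height:** from two views, the new wheels stand at 20.7 mm and the loaded ones at 20.6–20.7 mm. The text's figure would be 22 mm, so all four read about 1.3 mm low together, which is within the camera calibration.
- **Centring:** the new wheels are 1.8 and 2.1 mm from the pocket centres I worked out from the loaded wheels. That is within the play of a 56 mm wheel in a 60 mm pocket.
- **Bystanders:** the final pictures showed the loaded wheels, roller, jars and tools where they started, and the gripper clear of everything.

**What disagreed:** the fingertips were not 22 mm ahead of the TCP. With the jaws 60 mm open they looked about 8 mm behind it. A trial touch on the empty mat met no contact down to TCP z = 4 mm, so I set the grip depth from the pictures instead.

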